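Load the reagent cartridge and clamp it home

TASK

Load the fresh blue-capped cartridge into the bench doser: set it upright in the cradle with its black nose end towards the clamp's hinge, and feel along the cradle until it drops over the feed nozzle on to the ejector rails. Then swing the clamp over and press it down until the catch snaps, so that the cartridge is fully home and stays there when you let go. Leave the orange-capped spent cartridge and the other things on the bench where they are.

Things in the scene. Friction and masses are not known exactly. Their poses are not given: they have to be found in the camera images.
- cartridge: Fresh cartridge: upright block 72 (x) x 44 (y) x 56 (z) mm, 0.15 to 0.31 kg, off-white with blue cap and side labels; its +x end, the nose, is black. Origin: centre of the underside; x to the nose, z up. In its underside an open socket, 12 (x) x 16 (y) mm, 18 mm deep, centred 10 mm from the origin towards the nose. Grip it across the 44 mm, 30 to 50 mm up.
- cartridge_nose (a point): Middle of the black nose end of the fresh cartridge, 36 mm from its origin along its x and 28 mm up. Axes: those of the cartridge.
- spent: The spent cartridge: same shape and size but with an orange cap and labels. Not to be used or moved.
- dock: The doser: white and grey console 250 (x) x 190 (y) x 55 mm with a blue pump module 98 mm high on its -y side (y -150 to -94 mm). Origin: on the bench under the middle of the cradle; x along the cradle towards the clamp's hinge, z up, control panel at +y. Fixed. The cradle on its deck, open above and at the ends, takes the cartridge lengthwise, nose to +x.
- cradle_floor (a point): Middle of the cradle's floor, 60 mm above the dock's origin, dock's axes. Cheeks either side: 20 mm high, 116 mm long in x, 48 mm apart inside. Two black sprung ejector rails stand 6 mm proud of the floor: they carry a cartridge 6 mm up (its origin 66 mm above the dock's) and yield to the floor under 21 N. Fully home, the cartridge's underside is on the floor (0 to 1 mm above).
- nozzle_slot (a point): Middle of the slot in the cradle floor (10 mm towards the hinge from cradle_floor), not of the nozzle: the orange nozzle, 14 mm high, 9 mm across, tip tapering to 6 mm, was set by hand anywhere within 15 mm of here along x; its place is not measured, so see or feel it. A socket within 2.5 mm of it drops over it; otherwise the cartridge is held up, underside 14 mm above the floor.
- clamp (a joint): Clamp arm angle, rad: 0 shut (arm level over the cartridge), 1.57 upright, to 1.95 leaning back, open. Stiff enough to stay where left near upright; below about 1.0 it falls on to the cartridge. On a cartridge standing on the rails it rests at about 0.09; about 12 N down on the thumb pad drives the cartridge home and snaps the catch; then it stays at about 0.005. Stops at -0.02.
- clamp_hinge (a point): Centre of the clamp's hinge pin: 74 mm along x from cradle_floor and 70 mm above it; axis along the dock's y; dock's axes. From it the steel arm, 18 mm wide and 10 mm thick, runs 182 mm, towards -x when shut, up when open; 74 mm along it is the foot that bears on the cartridge, 134 mm along it the cross pin that the catch takes. Hinge cheeks rise 76 mm above the floor, x 63 to 85 mm.
- clamp_pad (a point): Middle of the back face (top face when shut) of the red thumb pad at the arm's tip: 22 mm along the arm, 30 mm wide, 14 mm thick. It is 171 mm from the hinge along the arm and 7 mm off its centre line, on the side away from the cradle. Push it from behind to swing the arm over, from above to press it shut. Axes: the arm's (x from tip to hinge, z out of this face).
- catch_pivot (a point): Pivot of the sprung catch, 60 mm along -x from cradle_floor, 12 mm up, dock's axes: a steel fork whose two hooks (13 to 20 mm either side of the centre line, x -59 to -79 mm, up to 87 mm above the floor) yield as the clamp's cross pin comes down and snap over it. Keep clear of the hooks: press the clamp on its thumb pad, beyond them.
- beaker: Glass beaker, 68 mm across, 90 mm high; origin under its centre. A bystander.
- wash: White wash bottle with a red cap, 66 mm across, 170 mm high; origin under its centre. A bystander.
- jar: Amber jar with a black lid, 52 mm across, 70 mm high; origin under its centre. A bystander.
- driver: Screwdriver with a yellow handle, 150 mm long, lying; origin under its middle. A bystander.
- tipbox: Clear and green box of pipette tips, 122 x 84 x 50 mm; origin under its centre. A bystander.
- vials: Aluminium rack of amber vials with white caps, 70 x 150 mm, 69 mm high; origin under its centre. A bystander.
Things that resemble listed ones, but are neither listed nor needed, are in the scene too. Leave any red look-alike of the cartridge alone.

How it is judged (in metres and radians):
On the way, in this order (a step that is already met when the one before it is completed fails the run):
1. the cartridge is in the cradle, nose to the hinge, dropped over the nozzle on to the ejector rails, with the clamp still open (z of cartridge in the frame of dock between 0.057 and 0.0695 m and y of cartridge in the frame of dock between -0.005 and 0.005 m and horizontal distance between cartridge_nose and clamp_hinge below 0.06 m and angle between cartridge's own z axis and vertical below 0.06 rad and value of joint clamp above 0.4 rad), for 0.2 s.
2. the clamp is shut and caught, the cartridge driven home (value of joint clamp below 0.025 rad and z of cartridge in the frame of dock between 0.057 and 0.0625 m and y of cartridge in the frame of dock between -0.005 and 0.005 m and horizontal distance between cartridge_nose and clamp_hinge below 0.06 m and angle between cartridge's own z axis and vertical below 0.06 rad), for 0.2 s.
At the end, for the whole second after the job is handed in: The clamp is shut and held by its catch (below 0.025 rad); the cartridge is upright (within 0.06 rad) in the cradle, nose to the hinge, within 5 mm of the centre line and 2.5 mm of the cradle floor, at rest; the other loose things are within 30 mm of where they stood (all of step 2 and linear speed of cartridge below 0.02 m/s and distance of each of spent, beaker, wash, jar, driver, tipbox, vials from where it was at the start of the episode below 0.03 m); the robot touches nothing.
It fails at once if the spent cartridge is moved by 30 mm or more (distance of spent from where it was at the start of the episode above 0.03 m).
It fails at once if a bystander (beaker, wash bottle, jar, screwdriver, tip box, vial rack) is moved by 30 mm or more (distance of any of beaker, wash, jar, driver, tipbox, vials from where it was at the start of the episode above 0.03 m).
It also fails if it takes over 59 s, if anything falls off the work surface, if the arm or the gripper's body presses on something with over 40 N, if the wrist force passes 120 N, or if a joint passes its speed limit or range.

ROBOT

A 6-joint arm with a two-finger parallel gripper is mounted at the origin on the work surface. World frame = base frame: x ahead of the robot, y to its left, z up, the work surface at z = 0. Lengths are in mm, angles in rad, forces in N, time in s.
With the tool pointing down it reaches from about 350 to 975 mm from the base axis. Payload 7.1 kg.
Tool frame: the origin (TCP) lies midway between the tips of the shut fingers; the grasp point (between the pads) lies ctrl.tcp_to_grasp behind it (ctrl.tcp_to_grasp is the distance from the TCP to the grasp point, in mm); z points along the fingers, y is the direction in which the jaws open and shut (so a half turn about z gives the same grasp; the last joint's range is limited). The gripper opens to 88 mm and grips with 3 to 60 N. Pads are 20 mm wide; open, the fingers measure 115 mm over their backs; the gripper's body (75 mm by 178 mm) begins 61 mm behind the grasp point.
Start: joints at [1.106, 0.423, 1.63, -0, 1.089, -0.019], TCP at [269.455, 563.914, 222.675] pointing down, gripper open.
Joint ranges: [-3, 3], [-0.9, 2.11], [0.09, 2.58], [-1.31, 4.45], [0.11, 2.69], [-2.54, 2.54]. Speed limits (rad/s): [2.39, 2.39, 3.01, 3.14, 3.14, 3.14].

INTERFACE

Orientations are given as a rotation vector (axis times angle).
In Python, from workcell import ctrl gives the robot as it stands.
- The arm moves only by the tool play_rows, never from a script. Its argument "increments" is text: rows parted by semicolons, each of 5 numbers parted by spaces: the opening, from 0 (shut) to 1 (fully open), then the shift along the world's x, y, z in m, then the turn about the world's z in degrees. A call has 1 to 20 rows; each row shifts and turns the commanded pose from where the row before left it; what a row does not reach is not made up. A row lasts 1/10 s, in which the tool goes at most 50 mm and 8.59 degrees, less where a joint would pass 70% of its speed; a pose out of reach is approached as far as the arm can. A call is refused whole if a number of a shift passes 0.05 or a number of a turn 8.59, either way. A call with a gripper value outside its range is refused whole. The fingers move at their own pace and stop on an object; the grip force is fixed at half the most. Time passes only in rows, so rows that do not move let the fingers close. It gives the time, the measured TCP pose, the force and the opening at its end, in the units of the state.
- ctrl.get_obs(): the state, without advancing time (a new reading comes with each control period).
- ctrl.get_image(name): name is "scene" or "side" or "wrist"; returns a dict with "img" (384x512x3 uint8, red, green, blue), "range_z" (384x512 float32, mm along the optical axis (not along the pixel's ray), 0 where there is no reading), "vertical_fov" (degrees; the focal length in pixels is half the picture's height over the tangent of half this angle, whatever the lens; pixels are square), "cx", "cy" (the principal point, pixels), "origin" and "attitude" of the camera in the world. Camera axes: x right, y down, z forward; pixel columns grow to the right and rows downward; lengths in mm; the calibration is good to about 2 mm. A picture is of the moment at which its call begins.
- ctrl.close_job(): hands the job in, once; it reports no verdict.
The state is a dict: "t": time; "qpos": joint angles; "qvel": joint speeds; "joint_torque": joint torques, N m; "ee_pos": TCP position; "orientation": TCP orientation; "ft_force": force on the tool from outside, world axes, zero at the start; "moment": the same for the moment, N m; "width": finger opening in mm.
Only numpy, scipy, OpenCV 4.12 (cv2) and the standard library are available. Lean on these libraries where they do the work, as an engineer would, in place of code of your own. Each camera call takes 0.05 s, during which the arm holds its last target. There are 200 camera calls.

## Working session

There is one attempt and no reset: what is moved stays moved. The work goes in short steps, Python scripts to look and compute and a tool call to move; the robot and the scene stay as the last step left them, time stands still between calls to the robot, and variables do not carry over. Pictures are saved under pics/ and viewed, on a budget of 10 in all, crops included, one or two more only if the job needs it, and the job is handed in when it is done.

Besides the shell and the picture viewer there is one more tool, called after "Request:" as name(argument=value, ...) on one line, values as JSON. play_rows: Moves the arm, as the interface text tells. Its arguments: {"type":"object","properties":{"increments":{"type":"string"}},"required":["increments"]}

```bash
mkdir -p pics; cat > h.py <<'E'
import numpy as np, cv2
from scipy.spatial.transform import Rotation as R
from workcell import ctrl
def grab(n):
    d=ctrl.get_image(n); np.save(f'/tmp/{n}.npy',d,allow_pickle=True); return d
def load(n): return np.load(f'/tmp/{n}.npy',allow_pickle=True).item()
def cloud(d):
    z=d['range_z']; h,w=z.shape; f=h/2/np.tan(np.radians(d['vertical_fov'])/2)
    v,u=np.mgrid[:h,:w]
    p=np.stack([(u-d['cx'])/f*z,(v-d['cy'])/f*z,z],-1)
    A=np.array(d['attitude'],float)
    M=A if A.shape==(3,3) else (R.from_rotvec(A).as_matrix() if A.size==3 else R.from_quat(A).as_matrix())
    P=p@M.T+np.array(d['origin']); P[z==0]=np.nan; return P
E
python3 - <<'E'
from h import *
a=grab('scene');b=grab('side')
for n,d in(('scene',a),('side',b)):
    print(n,d['origin'],d['attitude'],d['vertical_fov'],d['cx'],d['cy'])
    cv2.imwrite(f'pics/{n}0.png',cv2.resize(d['img'][...,::-1],(800,600),interpolation=cv2.INTER_CUBIC))
o=ctrl.get_obs();print(o, ctrl.tcp_to_grasp)
E
ls
```

```text
scene [1381.73134361  355.67820747  894.59919901] [-1.38308842 -2.05592061  0.95632502] 56.43055403698036 260.7998964577128 195.50395431525484
side [-199.69646366 -675.42647401  910.41544155] [-2.08901759  0.93879267 -0.41642958] 44.64850463852194 254.92551126522528 192.14737334219723
{'t': 0.1, 'qpos': array([ 1.10600988e+00,  4.23767768e-01,  1.63056194e+00,  8.35760242e-06,
        1.08859108e+00, -1.89563410e-02]), 'qvel': array([-0.00139939, -0.00149716, -0.00208617, -0.00036434, -0.00219755,
        0.00187759]), 'joint_torque': array([-8.28982884e-04, -5.45615101e+01, -2.74325770e+01,  6.43747766e-02,
        1.88626244e-02, -7.18512695e-06]), 'ee_pos': array([269.24247155, 563.50918374, 221.99762193]), 'orientation': array([-6.94456716e-01, -3.06354147e+00,  2.02251187e-03]), 'ft_force': array([ 0.46706979,  0.01733412, -0.17365665]), 'moment': array([-0.01358934, -0.04196393, -0.0082584 ]), 'width': 87.72120691252702} 18.700000000000003
h.py
pics
```

View pics/scene0.png

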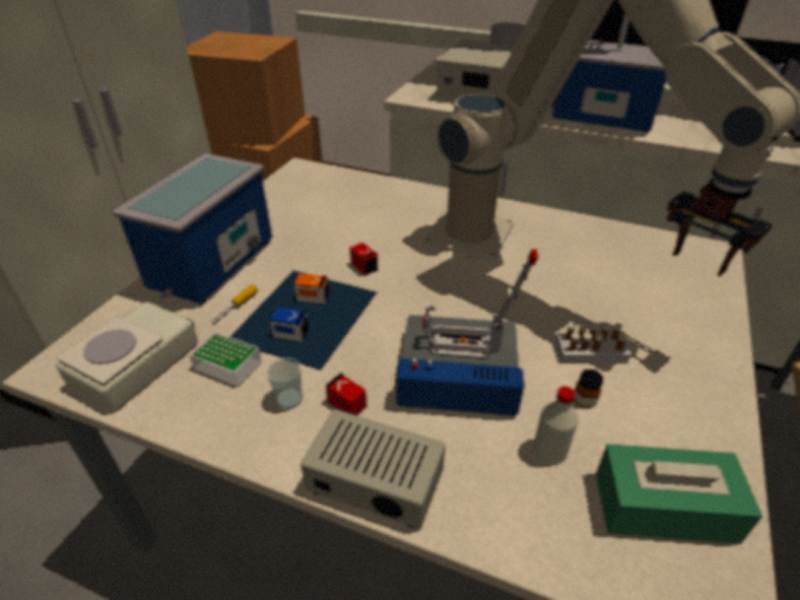

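View pics/side0.png

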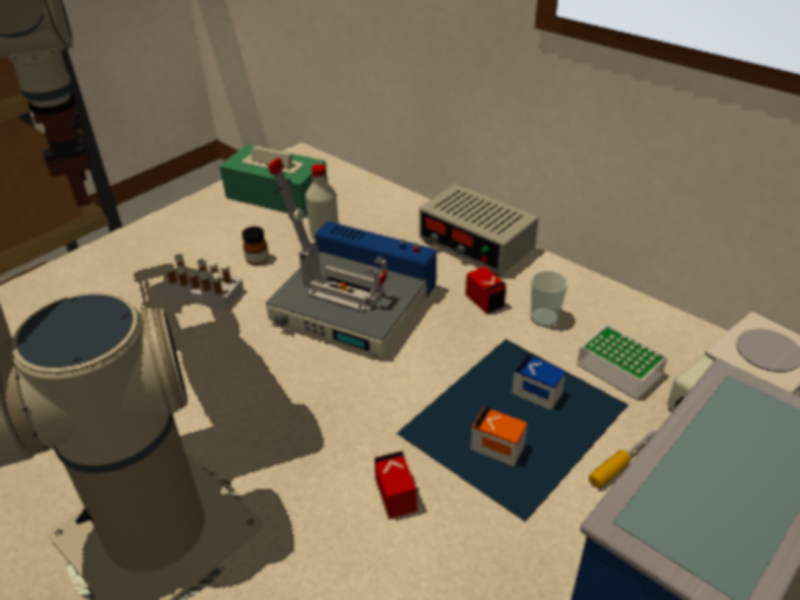

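The scene view (800x600) holds four things that could be taken for the cartridge: blue cap (289,322), orange cap (311,287, the spent one), and red look-alikes at (363,258) and (346,393). I choose the blue-capped one, which is at (540,378) in the side view. Next I measure it and the dock.

```bash
python3 - <<'E'
from h import *
for n in('side','scene'):
    d=load(n);P=cloud(d);im=d['img'];hsv=cv2.cvtColor(im,cv2.COLOR_RGB2HSV).astype(int)
    H,S,V=hsv[...,0],hsv[...,1],hsv[...,2]
    z=P[...,2]
    def rep(name,m):
        q=P[m]; 
        if len(q)<5: print(n,name,len(q));return
        (c,s,a)=cv2.minAreaRect(q[:,:2].astype(np.float32))
        print(n,name,len(q),'med',np.round(np.median(q,0)),'rect',np.round(c),np.round(s),round(a,1),'zmax',np.round(np.percentile(q[:,2],[5,95])))
    sx,sy=(540,378) if n=='side' else (289,322)
    u,v=int(sx*.64),int(sy*.64)
    c=P[v-3:v+3,u-3:u+3].reshape(-1,3);c=np.nanmedian(c,0);print(n,'seed',c)
    near=np.hypot(P[...,0]-c[0],P[...,1]-c[1])<70
    rep('cart top',near&(z>51)&(z<62)); 
    rep('blue top',near&(z>51)&(z<62)&(H>100)&(H<130)&(S>120))
    rep('blacktop',near&(z>51)&(z<62)&(V<60))
    rep('blackbody',near&(z>12)&(z<50)&(V<45))
    # dock: deck at z~55, pad red
    dk=(np.hypot(P[...,0]-650,P[...,1]-50)<450)
    big=(z>45)&(z<57)
    # blue pump
    rep('pump',(z>90)&(z<106)&(H>100)&(H<130)&(S>100)&(P[...,1]>-200)&(P[...,0]>450))
    rep('redpad',(z>200)&((H<8)|(H>172))&(S>150)&(V>90))
    # nozzle orange between
    rep('orange',(z>58)&(z<80)&(H>4)&(H<20)&(S>150))
# crops
d=load('side');im=d['img'][...,::-1]
a=cv2.resize(im[215:275,310:380],(400,343),interpolation=cv2.INTER_CUBIC)
b=cv2.resize(im[155:215,180:250],(400,343),interpolation=cv2.INTER_CUBIC)
e=load('scene')['img'][...,::-1]
c=cv2.resize(e[190:235,160:210],(400,360),interpolation=cv2.INTER_CUBIC)[:343]
f=cv2.resize(e[190:250,255:335],(400,300),interpolation=cv2.INTER_CUBIC)
f=cv2.copyMakeBorder(f,0,43,0,0,cv2.BORDER_CONSTANT)[:257]
cv2.imwrite('pics/c1.png',np.vstack([np.hstack([a,b]),np.hstack([c[:257],f])]))
E
```

```text
side seed [ 564.93532292 -263.55508097   56.66660994]
side cart top 378 med [ 576. -258.   57.] rect [ 578. -257.] [50. 73.] 10.5 zmax [53. 59.]
side blue top 302 med [ 577. -263.   57.] rect [ 579. -256.] [48. 72.] 9.9 zmax [54. 59.]
side blacktop 51 med [ 572. -227.   57.] rect [ 572. -227.] [44. 11.] 8.9 zmax [55. 60.]
side blackbody 0
side pump 762 med [628. 165.  95.] rect [630. 167.] [ 55. 244.] 15.3 zmax [91. 98.]
side redpad 22 med [481. 251. 303.] rect [482. 251.] [27. 12.] 7.5 zmax [300. 304.]
side orange 142 med [ 441. -272.   59.] rect [596.  55.] [417. 705.] 4.8 zmax [58. 73.]
scene seed [ 600.50173051 -247.60255624   55.73479675]
scene cart top 187 med [ 586. -253.   57.] rect [ 583. -254.] [47. 74.] 6.3 zmax [53. 60.]
scene blue top 164 med [ 585. -255.   57.] rect [ 583. -255.] [46. 73.] 6.3 zmax [55. 60.]
scene blacktop 28 med [ 582. -224.   57.] rect [ 582. -253.] [44. 71.] 9.2 zmax [52. 59.]
scene blackbody 31 med [ 575. -220.   30.] rect [ 583. -223.] [23. 50.] 68.3 zmax [15. 44.]
scene pump 1002 med [641. 180.  96.] rect [639. 172.] [ 57. 241.] 16.2 zmax [92. 99.]
scene redpad 19 med [492. 256. 304.] rect [491. 256.] [20.  9.] 14.2 zmax [301. 305.]
scene orange 287 med [ -459. -1022.    67.] rect [  65. -451.] [2041.  483.] 47.5 zmax [58. 79.]
```

View pics/c1.png

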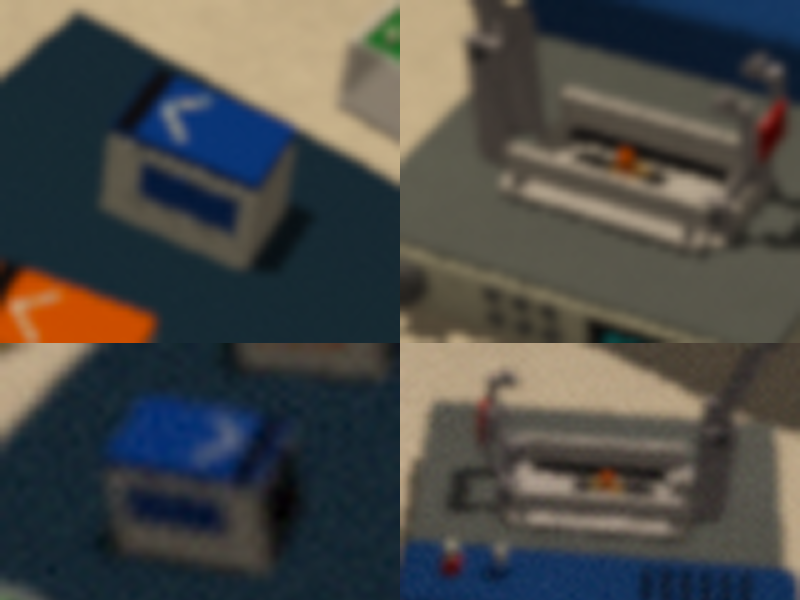

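The crop confirms the choice: blue cap with a white arrow, and the black nose end on the +y side (upper left in the side view). The hinge is also on the +y side, and an orange nozzle shows in the slot. Next I lift and fly over the dock so the wrist camera can measure it on the way.

```bash
python3 - <<'E'
from h import *
o=ctrl.get_obs();M=R.from_rotvec(o['orientation']).as_matrix();print(M.round(3), 'tool y deg',np.degrees(np.arctan2(M[1,1],M[0,1])))
d=grab('wrist');A=R.from_rotvec(d['attitude']).as_matrix();print('cam in tool',M.T@(np.array(d['origin'])-o['ee_pos']),(M.T@A).round(2),d['vertical_fov'])
E
```

```text
[[-0.902  0.431 -0.001]
 [ 0.431  0.902 -0.001]
 [ 0.    -0.001 -1.   ]] tool y deg 64.45559557333397
cam in tool [ 7.39073226e+01  1.20851976e-02 -1.62672375e+02] [[ 0.   -0.96 -0.27]
 [ 1.    0.   -0.  ]
 [ 0.   -0.27  0.96]] 70.40788829765393
```

Request:
play_rows(increments="1 0.01 -0.03 0.04 0;1 0.01 -0.03 0.04 0;1 0.01 -0.03 0.04 0;1 0.01 -0.04 0.03 0;1 0.01 -0.045 0.02 0;1 0.012 -0.045 0 0;1 0.012 -0.045 0 0;1 0.012 -0.045 0 0;1 0.012 -0.045 0 0;1 0.012 -0.045 0 0;1 0.012 -0.03 0 0;1 0 0 0 0;1 0 0 0 0")

```text
t: 1.45
ee_pos: [390.6, 136.3, 389.6]
orientation: [-0.698, -3.063, -0.0]
ft_force: [-0.7, 0.1, 0.0]
width: 87.6
```

```bash
python3 - <<'E'
from h import *
d=grab('wrist');P=cloud(d)
z=P[...,2];X,Y=P[...,0],P[...,1]
im=d['img'];hsv=cv2.cvtColor(im,cv2.COLOR_RGB2HSV).astype(int);H,S,V=hsv[...,0],hsv[...,1],hsv[...,2]
box=(np.hypot(X-517,Y-137)<200)
def rep(n,m):
    q=P[m]
    if len(q)<5: print(n,len(q));return
    c,s,a=cv2.minAreaRect(q[:,:2].astype(np.float32)); print(n,len(q),np.median(q,0).round(1),np.round(c,1),np.round(s,1),round(a,1),np.percentile(q[:,2],[5,50,95]).round(1))
rep('deck',box&(z>50)&(z<57.5)); rep('pump',box&(z>92)&(z<102)&(H>95)&(H<130)&(S>100));rep('cheeks',box&(z>76)&(z<84)&(S<100))
rep('orange',box&(z>56)&(z<85)&(H>3)&(H<20)&(S>150)&(V>90)); rep('pad',box&(z>200)&((H<8)|(H>172))&(S>150)&(V>80))
cv2.imwrite('pics/w1.png',cv2.resize(im[...,::-1],(800,600),interpolation=cv2.INTER_CUBIC))
E
```

```text
deck 7017 [487.1 136.7  55.2] [520.4 138.3] [184.3 246.2] 16.2 [53.6 55.2 56.6]
pump 1066 [616.6 241.1  97.7] [631.  170.8] [ 51.2 241.5] 15.6 [93.9 97.7 99.2]
cheeks 510 [515.8 130.6  80. ] [520.3 166.9] [202.5  96.7] 83.2 [76.7 80.  82.4]
orange 46 [514.  141.4  62.9] [515.8 141.4] [ 9.4 19.4] 16.1 [60.2 62.9 74.2]
pad 377 [481.  252.4 305.1] [444.3 241.5] [110.2  13.1] 17.2 [301.4 305.1 306.7]
```

View pics/w1.png

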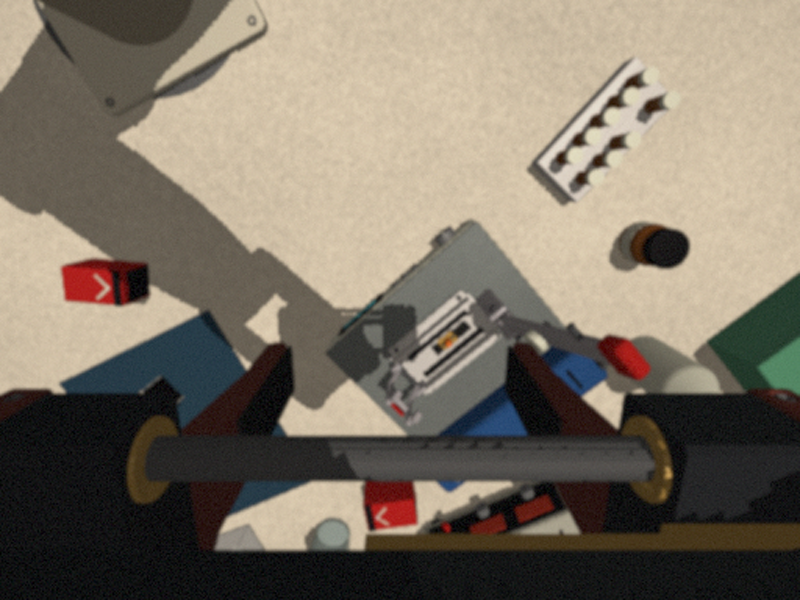

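The wrist view shows the dock with its cradle at about (440,345) and the orange nozzle at (449,340). The red pad is at (624,357). I enlarge it to read the slot and nozzle.

```bash
python3 - <<'E'
from h import *
d=load('wrist');im=d['img'][...,::-1]
cv2.imwrite('pics/w2.png',cv2.resize(im[182:250,248:328],(800,680),interpolation=cv2.INTER_CUBIC)[:600])
E
```

```text
(no output)
```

View pics/w2.png

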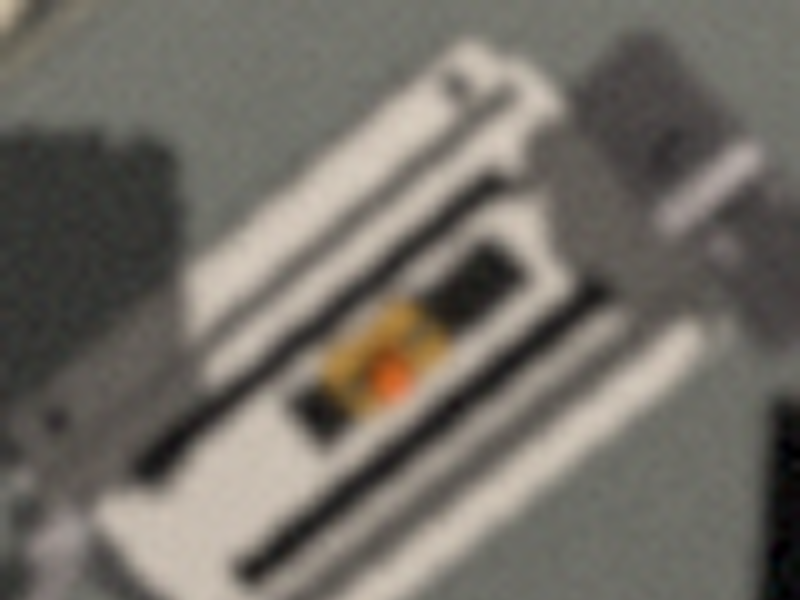

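```bash
python3 - <<'E'
from h import *
d=load('wrist');f=192/np.tan(np.radians(d['vertical_fov'])/2);M=R.from_rotvec(d['attitude']).as_matrix();o=np.array(d['origin'])
def ray(x,y,z):
    u=(x+.5)/10-.5+248;v=(y+.5)/10-.5+182
    r=M@np.array([(u-d['cx'])/f,(v-d['cy'])/f,1]);return o+r*(z-o[2])/r[2]
pts={'slotA':(303,420,60),'slotB':(510,265,60),'brass':(388,355,61),'tip':(390,378,74),'base':(388,372,67),
'r1a':(148,472,66),'r1b':(500,180,66),'r2a':(248,575,66),'r2b':(605,290,66)}
W={k:ray(*v) for k,v in pts.items()}
for a in(15.8,):
    ex=np.array([-np.sin(np.radians(a)),np.cos(np.radians(a))]);ey=np.array([-ex[1],ex[0]])
    O=(W['slotA']+W['slotB'])[:2]/2-10*ex; print('O from slot',O)
    O2=np.array([631,170.8])+122*ey;print('O from pump',O2)
    for k,w in W.items(): q=w[:2]-O;print(k,w.round(1),'dock',(q@ex).round(1),(q@ey).round(1))
for s in('slot','r1','r2'):
    p,q=(W[s+'A'],W[s+'B']) if s=='slot' else (W[s+'a'],W[s+'b']);e=q-p;print(s,np.degrees(np.arctan2(-e[0],e[1])))
E
```

```text
O from slot [518.10054355 136.16348634]
O from pump [513.60940479 137.58180986]
slotA [521.3 121.5  60. ] dock -15.0 1.0
slotB [509.5 170.1  60. ] dock 35.0 -1.0
brass [515.7 141.8  61. ] dock 6.1 0.7
tip [515. 141.  74.] dock 5.5 1.7
base [516.5 140.7  67. ] dock 4.8 0.3
r1a [515.7  90.7  66. ] dock -43.1 14.7
r1b [491.1 175.   66. ] dock 44.7 15.5
r2a [543.6  99.   66. ] dock -42.7 -14.5
r2b [519.6 184.3  66. ] dock 45.9 -14.5
slot 13.588248032860823
r1 16.308104355193947
r2 15.771403048654111
```

The nozzle reads at about dock x +5.5 mm, so the socket must go there with the cartridge origin at dock x of about −4.5. Dock yaw is about 106°. Now I go to the cartridge.

Request:
play_rows(increments="1 0.019 -0.039 0 -5.5;1 0.019 -0.039 0 -5.5;1 0.019 -0.039 0 -5.5;1 0.019 -0.039 0 -5.5;1 0.019 -0.039 -0.02 -5.5;1 0.019 -0.039 -0.03 -5.5;1 0.019 -0.039 -0.04 -5.5;1 0.019 -0.039 -0.04 -5.5;1 0.019 -0.039 -0.04 -5.5;1 0.018 -0.041 -0.02 -5.5;1 0 0 0 0;1 0 0 0 0;1 0 0 0 0")

```text
t: 2.8
ee_pos: [570.3, -233.7, 220.1]
orientation: [2.028, 2.4, 0.001]
ft_force: [0.2, 0.2, -0.5]
width: 87.8
```

```bash
cat > m.py <<'E'
from h import *
d=grab('wrist');P=cloud(d);o=ctrl.get_obs();print(o['ee_pos'])
z=P[...,2];X,Y=P[...,0],P[...,1];im=d['img'];hsv=cv2.cvtColor(im,cv2.COLOR_RGB2HSV).astype(int);H,S,V=hsv[...,0],hsv[...,1],hsv[...,2]
near=np.hypot(X-579,Y+256)<60
def rep(n,m):
    q=P[m]
    c,s,a=cv2.minAreaRect(q[:,:2].astype(np.float32)); print(n,len(q),q.mean(0).round(1),np.round(c,1),np.round(s,1),round(a,1))
t=near&(z>52)&(z<61); rep('top',t); rep('blue',t&(H>100)&(H<130)&(S>120)&(V>80)); rep('black',t&(V<50))
cv2.imwrite('pics/w3.png',cv2.resize(im[...,::-1],(640,480)))
M=R.from_rotvec(o['orientation']).as_matrix();print('tool y',np.degrees(np.arctan2(M[1,1],M[0,1])))
E
python3 m.py
```

```text
[ 570.31696705 -233.74659639  220.53063585]
top 1911 [ 580.2 -254.1   59.4] [ 580.8 -255.8] [43.1 72. ] 9.0
blue 1444 [ 580.8 -259.4   59.5] [ 580.6 -256. ] [43.1 71.4] 8.3
black 154 [ 575.8 -227.9   59.8] [ 576.7 -227.6] [41.3  5.4] 9.1
tool y 9.604862207936794
```

View pics/w3.png

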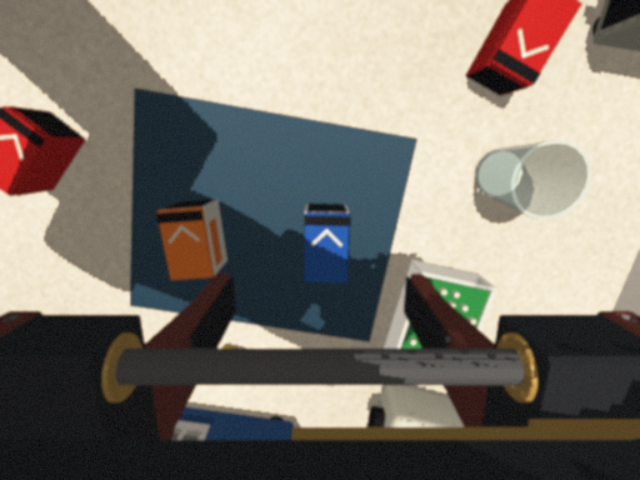

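The wrist view shows the blue cartridge at (327,243), already aligned with the jaws, the nose up (+y), the spent one at (193,240) and the tip box at the lower right. I descend with the jaws part closed to clear the tip box.

Request:
play_rows(increments="0.75 0.0052 -0.011 -0.02 0;0.75 0.0052 -0.011 -0.03 0;0.75 0 0 -0.03 0;0.75 0 0 -0.03 0;0.75 0 0 -0.03 0;0.75 0 0 -0.025 0;0.75 0 0 -0.02 0;0.75 0 0 -0.013 0;0.75 0 0 0 0;0 0 0 0 0;0 0 0 0 0;0 0 0 0 0;0 0 0 0 0;0 0 0 0 0;0 0 0 0 0")

```text
t: 4.35
ee_pos: [581.2, -257.8, 22.8]
orientation: [2.03, 2.396, 0.001]
ft_force: [-1.5, 1.8, 6.5]
width: 44.0
```

Gripped at 44 mm. I lift and carry to above the cradle.

Request:
play_rows(increments="0 0 0 0.02 0;0 0 0 0.04 0;0 0 0 0.05 0;0 0 0 0.05 0.9;0 -0.005 0.03 0.02 0.9;0 -0.006 0.04 0 0.9;0 -0.006 0.04 0 0.9;0 -0.006 0.04 0 0.9;0 -0.006 0.04 0 0.9;0 -0.006 0.04 0 0.9;0 -0.006 0.04 0 0.1;0 -0.006 0.04 0 0;0 -0.005 0.03 0 0;0 0 0.01 0 0;0 0 0 0 0;0 0 0 0 0;0 0 0 0 0")

```text
t: 6.05
ee_pos: [528.6, 91.3, 201.5]
orientation: [1.895, 2.505, -0.0]
ft_force: [-0.3, -1.1, -2.1]
width: 43.7
```

```bash
python3 - <<'E'
from h import *
d=grab('wrist');P=cloud(d);o=ctrl.get_obs();e=o['ee_pos'];print(e,o['ft_force'])
M=R.from_rotvec(o['orientation']).as_matrix();ty=np.degrees(np.arctan2(M[1,1],M[0,1]));print('tool y',ty)
T=(P-e)@M; im=d['img'];hsv=cv2.cvtColor(im,cv2.COLOR_RGB2HSV).astype(int);H,S,V=hsv[...,0],hsv[...,1],hsv[...,2]
m=(np.abs(T[...,0])<60)&(np.abs(T[...,1])<21)&(T[...,2]<-25)&(T[...,2]>-45)
q=T[m];print(len(q),np.percentile(q,[1,50,99],axis=0).round(1))
b=m&(V<50)&(T[...,0]>10);print('black',T[b].min(0),T[b].max(0)) if b.any() else 0
side=grab('side')
im2=side['img'][...,::-1]
cv2.imwrite('pics/s4.png',np.hstack([cv2.resize(im[...,::-1],(400,300)),cv2.resize(im2[60:240,130:370],(400,300))]))
E
```

```text
[528.53381203  91.30791653 201.48789545] [ 0.48416167  0.25015566 -1.27125552]
tool y 15.76741146296122
8282 [[-32.6 -20.5 -38.3]
 [ 15.8  -0.2 -36.8]
 [ 38.1  20.6 -27. ]]
black [ 25.40243292 -20.99789095 -39.09170585] [ 38.66595623  20.9740081  -25.00147505]
```

View pics/s4.png

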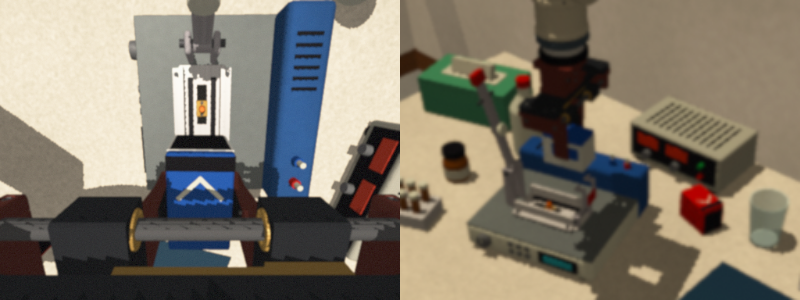

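The wrist view shows the cartridge upright in the jaws, nose towards the hinge, and the nozzle ahead at (202,108). The side view shows plenty of clearance to the clamp arm. I refine the nozzle from this closer view.

```bash
python3 - <<'E'
from h import *
d=load('wrist');im=d['img'][...,::-1]
cv2.imwrite('pics/w5.png',cv2.resize(im[80:180,215:305],(540,600),interpolation=cv2.INTER_CUBIC))
E
```

```text
(no output)
```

View pics/w5.png

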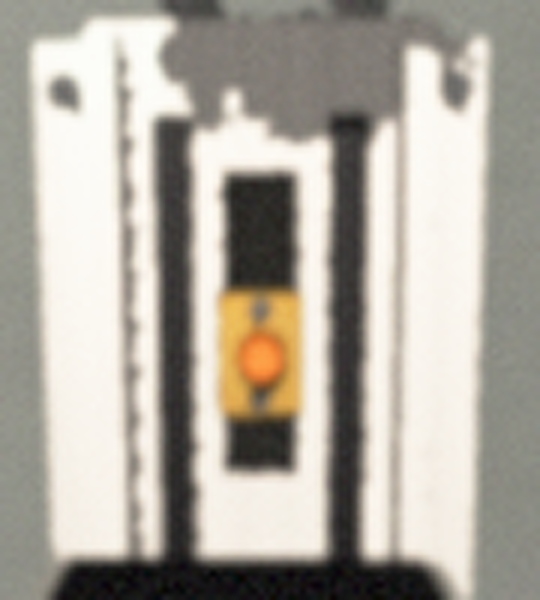

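```bash
python3 - <<'E'
from h import *
d=load('wrist');f=192/np.tan(np.radians(d['vertical_fov'])/2);M=R.from_rotvec(d['attitude']).as_matrix();o=np.array(d['origin'])
ob=ctrl.get_obs();e=ob['ee_pos'];Tm=R.from_rotvec(ob['orientation']).as_matrix()
def ray(x,y,z):
    u=(x+.5)/6-.5+215;v=(y+.5)/6-.5+80
    r=M@np.array([(u-d['cx'])/f,(v-d['cy'])/f,1]);return o+r*(z-o[2])/r[2]
pts={'tip':(263,359,74),'mid':(263,359,71),'brass':(261,354,61),'slot near':(261,468,60),'slot far':(261,173,60),'rail L top':(174,120,66),'rail R top':(348,118,66),'railLbot':(178,555,66),'railRbot':(344,555,66),'ch outer TL':(32,42,80),'ch outer TR':(490,40,80),'noseL':(62,566,e[2]+35),'noseR':(440,566,e[2]+35)}
for k,v in pts.items(): w=ray(*v);print(k,w.round(1),'tool',((w-e)@Tm).round(1)[:2])
E
```

```text
tip [517.  141.1  74. ] tool [51.1  2.5]
mid [517.1 140.9  71. ] tool [50.8  2.5]
brass [516.8 141.   61. ] tool [50.9  2.2]
slot near [522.6 120.8  60. ] tool [29.9  2.3]
slot far [508.2 171.3  60. ] tool [82.5  2.2]
rail L top [491.3 175.5  66. ] tool [ 91.1 -13. ]
rail R top [520.1 184.   66. ] tool [91.5 17.1]
railLbot [512.  101.8  66. ] tool [ 14.6 -13.1]
railRbot [541.6 110.2  66. ] tool [14.6 17.7]
ch outer TL [466.7 180.2  80. ] tool [102.3 -35.4]
ch outer TR [538.4 200.8  80. ] tool [102.7  39.2]
noseL [501.1 133.  236.5] tool [ 47.5 -15.1]
noseR [530.1 141.2 236.5] tool [47.5 15. ]
```

Move about 39.5 mm along the cradle and 2.2 mm sideways, which is world (−8.6, +38.6). Then I lower in steps and watch the force.

Request:
play_rows(increments="0 -0.0043 0.0193 0 0;0 -0.0043 0.0193 0 0;0 0 0 -0.025 0;0 0 0 -0.035 0;0 0 0 -0.025 0;0 0 0 -0.01 0;0 0 0 0 0;0 0 0 0 0;0 0 0 0 0")

```text
t: 7.05
ee_pos: [520.9, 131.2, 107.9]
orientation: [1.893, 2.505, 0.003]
ft_force: [-0.0, -0.3, -1.3]
width: 43.8
```

Request:
play_rows(increments="0 -0.0006 -0.0007 -0.003 0;0 0 0 -0.003 0;0 0 0 -0.002 0;0 0 0 -0.002 0;0 0 0 -0.001 0;0 0 0 0 0")

```text
t: 7.65
ee_pos: [519.3, 130.5, 95.4]
orientation: [1.894, 2.507, 0.0]
ft_force: [-0.3, 0.3, -1.9]
width: 43.8
```

Request:
play_rows(increments="0 0 0 -0.001 0;0 0 0 -0.001 0;0 0 0 -0.001 0;0 0 0 -0.001 0;0 0 0 0 0")

```text
t: 8.15
ee_pos: [519.2, 130.5, 91.4]
orientation: [1.894, 2.507, 0.0]
ft_force: [1.1, 0.1, -1.4]
width: 44.0
```

Dropped over the nozzle with no resistance. I continue on to the rails.

Request:
play_rows(increments="0 0 0 -0.001 0;0 0 0 -0.001 0;0 0 0 -0.0005 0;0 0 0 -0.0005 0;0 0 0 0 0;0 0 0 0 0")

```text
t: 8.75
ee_pos: [519.2, 130.5, 88.5]
orientation: [1.894, 2.507, 0.0]
ft_force: [0.6, -0.1, -2.1]
width: 44.0
```

Request:
play_rows(increments="0 0 0 -0.0005 0;0 0 0 -0.0005 0;0 0 0 -0.0005 0;0 0 0 0 0;0 0 0 0 0")

```text
t: 9.25
ee_pos: [519.2, 130.5, 87.0]
orientation: [1.894, 2.507, 0.0]
ft_force: [1.7, 1.8, -0.5]
width: 44.0
```

The weight has transferred to the rails: z force is near 0 at the rail height. I release and lift.

Request:
play_rows(increments="0.75 0 0 0 0;0.75 0 0 0 0;0.75 0 0 0 0;0.75 0 0 0 0;0.75 0 0 0.015 0;0.75 0 0 0.03 0;0.75 0 0 0.045 0;0.75 0 0 0.045 0;0.75 0 0 0.045 0;0.4 0 0 0.045 0;0 0 0 0.03 0;0 0 0 0 0;0 0 0 0 0")

```text
t: 10.55
ee_pos: [519.0, 130.4, 342.2]
orientation: [1.893, 2.506, 0.001]
ft_force: [-0.8, -0.5, -0.4]
width: 37.3
```

```bash
python3 - <<'E'
from h import *
d=grab('wrist');P=cloud(d);e=ctrl.get_obs()['ee_pos'];print(e)
z=P[...,2];X,Y=P[...,0],P[...,1];im=d['img'];hsv=cv2.cvtColor(im,cv2.COLOR_RGB2HSV).astype(int);H,S,V=hsv[...,0],hsv[...,1],hsv[...,2]
O=np.array([518.,136.6]);a=np.radians(15.9);ex=np.array([-np.sin(a),np.cos(a)]);ey=np.array([-ex[1],ex[0]])
dx=(P[...,:2]-O)@ex;dy=(P[...,:2]-O)@ey
m=(abs(dx)<60)&(abs(dy)<30)&(z>100)&(z<140)&(H>100)&(H<130)&(S>120)
print('cap',m.sum(),np.percentile(dx[m],[1,99]),np.percentile(dy[m],[1,99]),np.percentile(z[m],[5,50,95]))
m=(abs(dy)<40)&(z>200)&((H<8)|(H>172))&(S>150)&(V>80)&(dx>60)
print('pad',m.sum(),np.percentile(dx[m],[1,50,99]),np.percentile(dy[m],[1,50,99]),np.percentile(z[m],[1,50,99]))
print('tool in dock',(e[:2]-O)@ex,(e[:2]-O)@ey)
cv2.imwrite('pics/w6.png',cv2.resize(im[...,::-1],(640,480)))
E
```

```text
[518.40307697 130.28486818 340.99419639]
cap 1066 [-37.89361252  31.31107323] [-19.19787207  20.64555133] [121.09492797 122.47020567 123.694059  ]
pad 971 [114.149036   120.10142644 127.42972727] [-12.8945675    0.18237121  13.89220013] [297.90245044 305.37669958 307.64257551]
tool in dock -6.183949797349888 1.3424328033546693
```

View pics/w6.png

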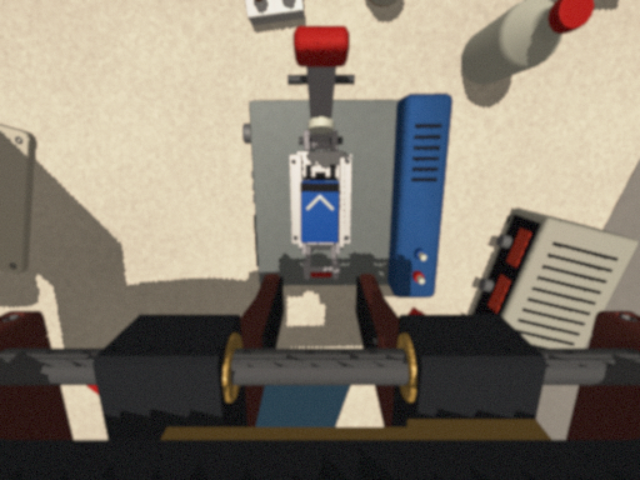

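The cap top is at 122.5 mm, which is rails height 66 + 56. The cartridge sits at (320,210) between the cheeks, nose to the hinge, and the pad is at dock x 114–127, top z 307. Now I go over the pad to behind it and lower.

Request:
play_rows(increments="0 -0.006 0.02 0.01 0;0 -0.0105 0.0385 0.005 0;0 -0.011 0.04 0 0;0 -0.011 0.04 0 0;0 -0.0085 0.03 0 0;0 0 0 -0.01 0;0 0 0 -0.025 0;0 0 0 -0.03 0;0 0 0 -0.018 0;0 0 0 0 0;0 0 0 0 0")

```text
t: 11.7
ee_pos: [471.9, 298.1, 273.0]
orientation: [-1.894, -2.505, 0.004]
ft_force: [-0.4, -0.1, 0.8]
width: 0.4
```

Request:
play_rows(increments="0 0.0041 -0.0144 0 0;0 0.0027 -0.0096 0 0;0 0.0027 -0.0096 0 0;0 0.0027 -0.0096 0 0;0 0.0027 -0.0096 0 0;0 0.0027 -0.0096 0 0;0 0.0027 -0.0096 0 0;0 0.0027 -0.0096 0 0;0 0.0027 -0.0096 0 0")

```text
t: 12.6
ee_pos: [498.0, 206.9, 274.0]
orientation: [-1.894, -2.507, 0.0]
ft_force: [-0.5, -0.2, -0.4]
width: 0.9
```

```bash
cat > pad.py <<'E'
from h import *
O=np.array([518.,136.6]);a=np.radians(15.9);ex=np.array([-np.sin(a),np.cos(a)]);ey=np.array([-ex[1],ex[0]])
e=ctrl.get_obs()['ee_pos'];print('tool',(e[:2]-O)@ex,(e[:2]-O)@ey,e[2],ctrl.get_obs()['ft_force'])
for n in('side','scene','wrist'):
    d=grab(n);P=cloud(d);z=P[...,2];hsv=cv2.cvtColor(d['img'],cv2.COLOR_RGB2HSV).astype(int);H,S,V=hsv[...,0],hsv[...,1],hsv[...,2]
    dx=(P[...,:2]-O)@ex;dy=(P[...,:2]-O)@ey
    m=(abs(dy)<30)&(z>130)&(z<330)&((H<5)|(H>174))&(S>190)&(V>110)&(abs(dx)<170)
    if m.sum()>3: print(n,m.sum(),'dx',np.percentile(dx[m],[5,50,95]).round(),'dy',np.median(dy[m]).round(1),'z',np.percentile(z[m],[5,50,95]).round())
    m=(abs(dx)<60)&(abs(dy)<30)&(z>100)&(z<140)&(H>100)&(H<130)&(S>120)
    if m.sum()>3: print(n,'cap',m.sum(),'z',np.percentile(z[m],[5,50,95]).round(1))
E
python3 pad.py
```

```text
tool 73.11461138721862 -0.04556361326883505 273.971757003271 [-0.49349613 -0.22581638 -0.36531192]
side cap 217 z [103.  119.3 122.2]
scene cap 135 z [117.2 120.6 123.1]
wrist cap 30 z [121.  122.5 123.6]
```

```bash
python3 - <<'E'
from h import *
s=load('side')['img'][...,::-1];c=load('scene')['img'][...,::-1]
cv2.imwrite('pics/s7.png',np.hstack([cv2.resize(s[60:240,130:310],(400,400)),cv2.resize(c[100:280,230:410],(400,400))]))
E
```

```text
(no output)
```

View pics/s7.png

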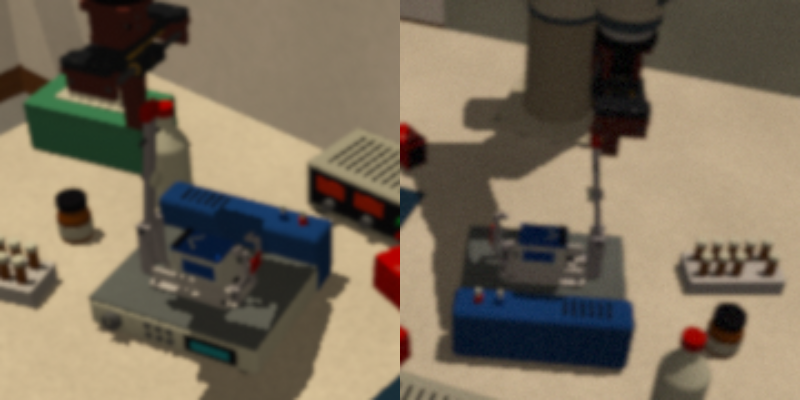

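The arm is upright with the fingers behind it, seen at side (150,120) and scene (600,145). I keep pushing it over.

Request:
play_rows(increments="0 0.0027 -0.0096 0 0;0 0.0027 -0.0096 0 0;0 0.0027 -0.0096 0 0;0 0.0027 -0.0096 0 0;0 0.0027 -0.0096 0 0;0 0.0027 -0.0096 -0.003 0;0 0.0027 -0.0096 -0.003 0;0 0.0027 -0.0096 -0.003 0;0 0.0027 -0.0096 -0.003 0;0 0.0027 -0.0096 -0.003 0;0 0.0027 -0.0096 -0.003 0;0 0 0 0 0;0 0 0 0 0;0 0 0 0 0")

```text
t: 14.15
ee_pos: [527.6, 102.4, 256.2]
orientation: [1.894, 2.507, 0.0]
ft_force: [-0.2, 0.2, 0.4]
width: 0.7
```

```bash
python3 pad.py
```

```text
tool -35.51754504437802 0.17356738868816662 256.1515441189085 [-0.20397531  0.19099629  0.41022546]
side cap 137 z [102.3 119.  122. ]
scene cap 87 z [107.7 120.4 122.9]
wrist cap 951 z [121.3 122.5 123.7]
```

```bash
sed -i "s/(S>190)&(V>110)/(S>140)\&(V>60)/" pad.py; python3 pad.py; python3 - <<'E'
from h import *
s=load('side')['img'][...,::-1];c=load('wrist')['img'][...,::-1]
cv2.imwrite('pics/s8.png',np.hstack([cv2.resize(s[60:240,130:310],(400,400)),cv2.resize(c[:,64:448],(400,400))]))
E
```

```text
tool -35.39047134390692 0.1562347241351928 256.1952285453143 [ 0.37663297  0.94641504 -0.62497182]
side 61 dx [-106.  -98.  -88.] dy 8.1 z [140. 147. 151.]
side cap 140 z [101.8 119.1 121.5]
scene 28 dx [-99. -93. -86.] dy -13.3 z [143. 148. 151.]
scene cap 90 z [104.2 120.2 123.3]
wrist 11 dx [-24. -24. -23.] dy -5.5 z [261. 265. 270.]
wrist cap 968 z [121.3 122.6 123.7]
```

View pics/s8.png

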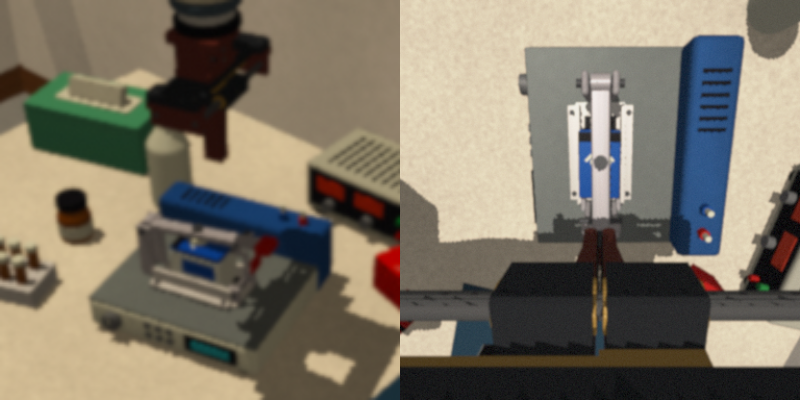

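The clamp has fallen on to the cartridge, with its pad at dock x about −97 and z about 151. I move above the pad and come down.

Request:
play_rows(increments="0 0.0058 -0.0204 0 0;0 0.0058 -0.0204 0 0;0 0.0058 -0.0204 0 0;0 0 0 -0.025 0;0 0 0 -0.035 0;0 0 0 -0.025 0;0 0 0 -0.01 0;0 0 0 0 0;0 0 0 0 0")

```text
t: 15.35
ee_pos: [545.7, 41.1, 162.0]
orientation: [1.893, 2.506, 0.001]
ft_force: [0.5, -0.8, 0.2]
width: 0.4
```

Request:
play_rows(increments="0 0 0 -0.003 0;0 0 0 -0.003 0;0 0 0 -0.003 0;0 0 0 -0.002 0;0 0 0 0 0")

```text
t: 15.85
ee_pos: [545.5, 40.8, 150.8]
orientation: [1.893, 2.506, 0.001]
ft_force: [-0.9, 0.0, 5.9]
width: 0.6
```

Contact at 151 mm with 6 N. I press on in small steps.

Request:
play_rows(increments="0 0 0 -0.002 0;0 0 0 -0.002 0;0 0 0 -0.002 0;0 0 0 -0.002 0;0 0 0 0 0")

```text
t: 16.35
ee_pos: [545.5, 40.5, 142.2]
orientation: [1.893, 2.506, 0.0]
ft_force: [0.2, -2.6, 3.7]
width: 0.5
```

Request:
play_rows(increments="0 0 0 -0.002 0;0 0 0 -0.001 0;0 0 0 -0.001 0;0 0 0 0 0")

```text
t: 16.75
ee_pos: [545.6, 40.4, 138.5]
orientation: [1.893, 2.506, 0.0]
ft_force: [0.6, -5.4, 6.5]
width: 0.4
```

Request:
play_rows(increments="0 0 0 -0.001 0;0 0 0 -0.001 0;0 0 0 -0.001 0;0 0 0 0 0;0 0 0 0 0")

```text
t: 17.25
ee_pos: [545.8, 40.3, 136.6]
orientation: [1.892, 2.505, 0.001]
ft_force: [-3.2, -6.6, 15.4]
width: 0.5
```

Request:
play_rows(increments="0 0 0 -0.001 0;0 0 0 -0.001 0;0 0 0 0 0;0 0 0 0 0")

```text
t: 17.65
ee_pos: [545.9, 40.3, 136.1]
orientation: [1.892, 2.505, 0.001]
ft_force: [-8.5, -7.0, 31.4]
width: 0.6
```

Hard stop at 31 N with the pad level at the shut height. I back off straight up and check that the clamp stays.

Request:
play_rows(increments="0 0 0 0.003 0;0 0 0 0.01 0;0 0 0 0.03 0;0 0 0 0.045 0;0 0 0 0.045 0;0 0 0 0.045 0;0 0 -0.03 0.03 0;0 0 -0.03 0 0;0 0 0 0 0;0 0 0 0 0;0 0 0 0 0")

```text
t: 18.75
ee_pos: [544.4, -18.2, 340.1]
orientation: [-1.892, -2.505, 0.001]
ft_force: [0.7, -0.1, 0.2]
width: 0.5
```

```bash
python3 pad.py; python3 - <<'E'
from h import *
s=load('side')['img'][...,::-1];c=load('wrist')['img'][...,::-1]
cv2.imwrite('pics/s9.png',np.hstack([cv2.resize(s[100:240,150:290],(400,400),interpolation=cv2.INTER_CUBIC),cv2.resize(c[:,64:448],(400,400))]))
O=np.array([518.,136.6]);a=np.radians(15.9);ex=np.array([-np.sin(a),np.cos(a)]);ey=np.array([-ex[1],ex[0]])
for n in('wrist',):
    P=cloud(load(n));q=P[...,:2]-O;dx=q@ex;dy=q@ey;z=P[...,2]
    for x in range(-105,70,15):
        m=(abs(dx-x)<5)&(abs(dy)<6)&(z>80)&(z<200)
        if m.sum()>3: print(n,'arm',x,np.median(z[m]).round(1),m.sum())
E
```

```text
tool -156.0841491776286 17.013262380503452 340.11443381222784 [ 0.65219972 -0.06172973  0.24720289]
side 58 dx [-107.  -99.  -87.] dy 5.4 z [131. 135. 139.]
side cap 116 z [111.6 114.8 117.6]
scene 35 dx [-103.  -95.  -86.] dy -10.4 z [132. 136. 138.]
scene cap 80 z [113.3 115.8 117.8]
wrist 328 dx [-106.  -97.  -88.] dy -0.0 z [137. 139. 140.]
wrist cap 690 z [116.3 117.7 119.1]
wrist arm -105 138.4 44
wrist arm -90 138.4 72
wrist arm -75 136.5 72
wrist arm -60 136.4 90
wrist arm -45 136.5 80
wrist arm -30 136.2 82
wrist arm -15 136.1 76
wrist arm 0 140.0 89
wrist arm 15 135.9 94
wrist arm 30 135.9 93
wrist arm 45 135.6 99
```

View pics/s9.png

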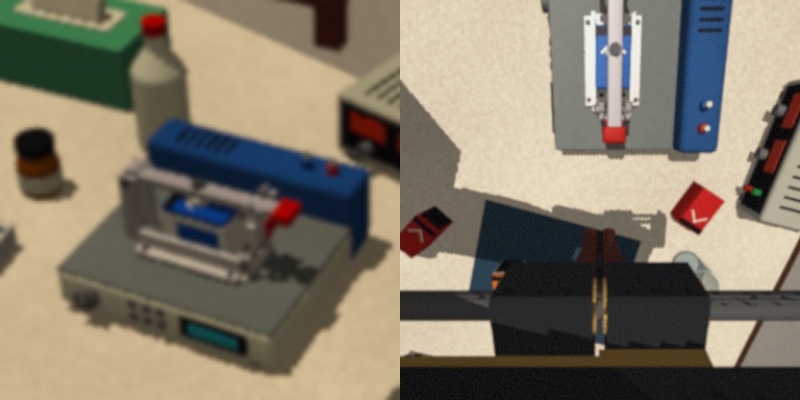

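The arm is level (slope about 0.006 rad) and holds without the tool. The cap has dropped about 5 mm on to the floor. I hand in.

```bash
python3 -c "
from workcell import ctrl
print(ctrl.close_job())"
```

```text
the job is handed in; nothing more can be done
None
```

The fresh blue-capped cartridge is in the doser with the clamp shut and caught, and I have handed the job in at about 19 s on the clock. The hand-in reported no verdict.

**What I did**
- I gripped the cartridge across its 44 mm and set it in the cradle, nose to the hinge. The wrist camera had put the nozzle about 4.5 mm from the slot's middle, away from the hinge, so the cartridge dropped over it on to the rails first try, with no search.
- I swung the clamp over from behind its thumb pad, then pressed it down until it stopped hard at 31 N.

**Last checks, with the tool well clear**
- **Clamp:** the arm is level to about 0.006 rad and stayed down after I let go.
- **Cartridge:** the cap dropped from 122.5 to 117.7 mm in the wrist camera, about 5 mm of the expected 6.
- **Disagreement between cameras:** the side and scene cameras put the cap at 114.8 and 115.8 mm. That spread is within calibration error of fully home (116 mm).
- **Catch:** I never clearly felt the snap in the force readings. I took it as caught because the arm stayed level once released.
- **Other things on the bench:** I touched nothing else on purpose and saw nothing displaced, but did not measure the bystanders or the spent cartridge again at the end.

I viewed 11 pictures, one over the budget of 10.

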